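# Reset the tripped breakers in order

## Robot

A 7-joint arm with a two-finger parallel gripper is mounted at the origin on a cart in front of the work surface, level with it; the furniture and walls round the work are solid. World frame = base frame: x ahead of the robot, y to its left, z up, the work surface at z = 0. Lengths are in mm, angles in rad, forces in N, time in s.
With the tool pointing down it reaches from about 400 to 850 mm from the base axis. Payload 10.4 kg.
Tool frame: the origin (TCP) lies at the very end of the fingers, on their centre line; the grasp point (between the pads) lies 19 mm behind it; z points along the fingers, y is the line along which they close (so a half turn about z gives the same grasp; the last joint's range is limited). The gripper opens to 87 mm and grips with 3 to 60 N. Pads are 19 mm wide; open, the fingers measure 117 mm over their backs; the gripper's body (75 mm by 190 mm) begins 51 mm behind the grasp point.
Start: joints at [1.211, 0.332, -0.065, 1.46, 0.022, 1.35, -0.088], TCP at [206.565, -589.901, 222.576] pointing down, gripper open.
Joint ranges: [-2.6, 2.6], [-0.5, 2.12], [-1.47, 1.34], [0.16, 2.42], [-1.27, 4.41], [0.06, 2.06], [-2.6, 2.6]. Speed limits (rad/s): [2.22, 2.22, 2.79, 2.79, 3.14, 3.14, 3.14].

## Interface

Orientations are given as a unit quaternion [w, x, y, z].
In Python, from bench import arm, status, get_image gives the robot as it stands (arm), with the cameras as plain functions and the readings (status).
- The arm moves only by the shell command python3 nudge.py, which reads ROWS from standard input. ROWS is 1 to 8 rows, parted by semicolons, with the numbers parted by commas; each row has 7 numbers: dx, dy, dz in mm, then a rotation vector rx, ry, rz in rad, then the finger opening in mm; each row shifts and turns the commanded pose from where the row before left it, along the tool's axes as they then stand; what a row does not reach is not made up. A row lasts 1/12 s, in which the tool goes at most 41.7 mm and 0.125 rad, less where a joint would pass 70% of its speed; a pose out of reach is approached as far as the arm can. The fingers move at their own pace and stop on an object; the grip force is fixed at half the most. Time passes only in rows, so rows that do not move let the fingers close. It prints the time, the measured TCP pose, the force, the opening and the grip force at its end. Input that does not fit is refused with a message, and nothing moves.
- status.state(): the state, without advancing time (a new reading comes with each control period).
- get_image(name): name is "side" or "top" or "wrist"; returns a dict with "pixels" (384x512x3 uint8, red, green, blue), "fx", "fy", "cx", "cy" (pixels), "pose" (4x4, takes a point from camera to world coordinates); the wrist camera has in their place "mount" (4x4, takes a point from camera to tool coordinates, whose origin is the TCP and whose axes are the flange's). Camera axes: x right, y down, z forward; pixel columns grow to the right and rows downward; lengths in mm; the calibration is good to about 2 mm. A picture is of the moment at which its call begins: read the wrist's pose just before it. There is no depth.
- arm.finish_job(): hands the job in; it is judged then, once.
The state is a dict: "clock": time; "q": joint angles; "dq": joint speeds; "joint_efforts": joint torques, N m; "eef_pos": TCP position; "eef_rot": TCP orientation; "ft_force": force on the tool from outside, world axes, zero at the start; "ft_torque": the same for the moment, N m; "grip_width": finger opening in mm; "grasp_force": force on a finger pad.
Only numpy, scipy, OpenCV 4.12 (cv2) and the standard library are available. Lean on these libraries where they do the work, as an engineer would, in place of code of your own. Each camera call takes 0.05 s, during which the arm holds its last target. There are 200 camera calls.

## Task

Bring the test station back on: on the rail of breakers, gently press the red button all the way in with a fingertip, then the yellow one, then the blue one, so that all three stay in. The white one is the locked-out spare: leave it sticking out. Do not lift or shift the breakers, do not press hard, leave the other things on the bench alone, and finish clear of everything.

Things in the scene. Friction and masses are not known exactly. Their poses are not given: they have to be found in the camera images.
- rail: Steel top-hat rail fixed to the bench, 35 mm wide, 7.5 mm high, 232 mm long along its own y, with a grey end clamp 26 mm high at each end. Origin: centre of the underside. Four breakers stand astride it side by side, about 50 mm apart, in any order, gaps of 3 to 13 mm between them.
- red_breaker: Loose grey plastic breaker module standing astride the rail, 70 mm (its x, across the rail) by 42 mm (its y, along the rail), about 0.35 kg, with a red stripe and a red push-button on top. Housing 50 mm high, with a raised black collar of 31 mm diameter to 53 mm. Origin: centre of the underside, z up; the button's axis is its z axis. It can slide along the rail if pushed sideways.
- yellow_breaker: The same with a yellow stripe and button.
- blue_breaker: The same with a blue stripe and button.
- white_breaker: The same with a white stripe and button: the locked-out spare.
- red_top (a point): Centre of the flat top of the red button's round head, 24 mm in diameter; about 67 mm above the bench (14 mm above the collar) when fully out, 57 mm when fully in. It moves with the button.
- yellow_top (a point): The same for the yellow button.
- blue_top (a point): The same for the blue button.
- white_top (a point): The same for the white button.
- red_button (a joint): Travel of the red button straight down into its module, m: 0 fully out (tripped), 0.010 at the stop. Counts as in from 0.007. It has no spring: it resists with about 3 N all the way, moves as far as it is pushed and stays there; it cannot be pulled out again. It starts 0 to 1.5 mm in.
- yellow_button (a joint): The same for the yellow button.
- blue_button (a joint): The same for the blue button.
- white_button (a joint): The same for the white button; it starts 0 to 0.5 mm in and must not go past 2.5 mm.
- spare_pack: Loose flat blue battery pack with leads, 114x52x9 mm, a bystander on the robot's side of the rail.
- cutters: Loose blue-handled flush cutters, 43x126x10 mm, a bystander on the robot's side of the rail.
- tape: Loose roll of black tape lying flat, 53 mm across, 19 mm high, a bystander behind the rail.
- marker_pen: Loose white marker with a blue cap, 17x135x16 mm, a bystander behind the rail.

How it is judged (in metres and radians):
On the way, in this order (a step that is already met when the one before it is completed fails the run):
1. the red button is pressed in (value of joint red_button above 0.007 m), for 0.2 s.
2. then the yellow button is pressed in (value of joint yellow_button above 0.007 m), for 0.2 s.
3. then the blue button is pressed in (value of joint blue_button above 0.007 m), for 0.2 s.
At the end, for the whole second after the job is handed in: The red, yellow and blue buttons are each at least 7 mm in, pressed in that order; the white one is less than 2.5 mm in; every breaker stands at rest within 12 mm of where it began (value of joint each of red_button, yellow_button, blue_button above 0.007 m and value of joint white_button below 0.0025 m and distance of each of red_breaker, yellow_breaker, blue_breaker, white_breaker from where it was at the start of the episode below 0.012 m and linear speed of each of red_breaker, yellow_breaker, blue_breaker, white_breaker below 0.02 m/s); the robot touches nothing.
It fails at once if the arm or the gripper's body, instead of the fingers, presses on a breaker (contact force between the arm and red_breaker above 2 N or contact force between the arm and yellow_breaker above 2 N or contact force between the arm and blue_breaker above 2 N or contact force between the arm and white_breaker above 2 N).
It fails at once if a button or its breaker is pressed harder than 30 N (contact force between the fingers and red_breaker above 30 N or contact force between the fingers and yellow_breaker above 30 N or contact force between the fingers and blue_breaker above 30 N or contact force between the fingers and white_breaker above 30 N).
It fails at once if the white button is pressed in more than 2.5 mm (value of joint white_button above 0.0025 m).
It fails at once if a breaker is shifted more than 12 mm, lifted more than 5 mm or tipped more than about 9 degrees (distance of any of red_breaker, yellow_breaker, blue_breaker, white_breaker from where it was at the start of the episode above 0.012 m or height (world z) of any of red_breaker, yellow_breaker, blue_breaker, white_breaker above 0.005 m or angle between any of red_breaker, yellow_breaker, blue_breaker, white_breaker's own z axis and vertical above 0.15 rad).
It fails at once if another thing on the bench is moved more than 20 mm (distance of any of spare_pack, cutters, tape, marker_pen from where it was at the start of the episode above 0.02 m).
It also fails if it takes over 42 s, if anything falls off the work surface, if the arm or the gripper's body presses on something with over 40 N, if the wrist force passes 120 N, or if a joint passes its speed limit or range.

## Working session

There is one attempt and no reset: what is moved stays moved. The work goes in short steps, Python scripts to look and compute and a shell command to move; the robot and the scene stay as the last step left them, time stands still between calls to the robot, and variables do not carry over. Pictures are saved under pics/ and viewed, at most 10 in all, crops included, and the job is handed in when it is done.

```bash
ls; mkdir -p pics
python3 - <<'E'
from bench import arm, status, get_image
import cv2,numpy as np
s=status.state();print(s)
for n in("top","side"):
    d=get_image(n);cv2.imwrite(f"pics/{n}0.png",d["pixels"][:,:,::-1]);print(n,d["fx"],d["fy"],d["cx"],d["cy"],np.round(d["pose"],3).tolist())
E
```

```text
bench.py
nudge.py
pics
{'clock': 0.0, 'q': array([ 1.21141562,  0.33287234, -0.06466853,  1.4609572 ,  0.02158231,
        1.34988042, -0.08847787]), 'dq': array([-7.08804524e-05,  1.96404158e-04, -5.67050291e-04,  5.44633513e-04,
        6.49267901e-04, -1.70368201e-04, -6.98352431e-04]), 'joint_efforts': array([ 6.24523750e-05, -6.23236442e+01,  2.48649978e-02, -3.89894807e+01,
       -6.12189132e-02,  3.96404858e-02,  1.31968795e-04]), 'eef_pos': array([ 206.38525667, -589.52887781,  221.74597528]), 'eef_rot': array([-6.95787971e-04,  9.85854742e-01,  1.67600485e-01, -1.48185914e-04]), 'ft_force': array([0.24437915, 0.07730857, 0.29096397]), 'ft_torque': array([ 0.04279606, -0.04078524,  0.01912557]), 'grasp_force': 0.0, 'grip_width': 86.91665575812179}
top 416.4513435296097 416.4513435296097 259.5703316970617 196.3537601963513 [[-0.029, -0.983, 0.181, 381.255], [-1.0, 0.027, -0.013, 164.265], [0.008, -0.182, -0.983, 913.637], [0.0, 0.0, 0.0, 1.0]]
side 419.0105153360466 419.0105153360466 256.7384857413513 193.32728712468355 [[-0.904, -0.201, 0.378, 207.019], [-0.428, 0.418, -0.801, 860.842], [0.003, -0.886, -0.464, 460.66], [0.0, 0.0, 0.0, 1.0]]
```

View pics/top0.png

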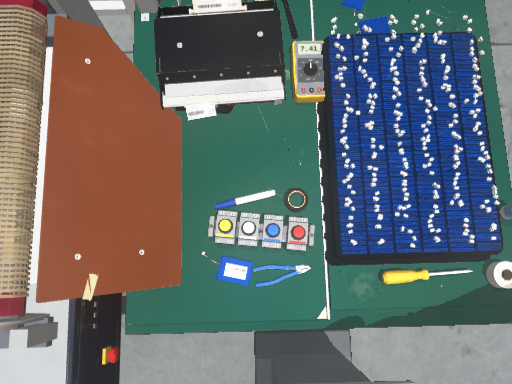

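View pics/side0.png

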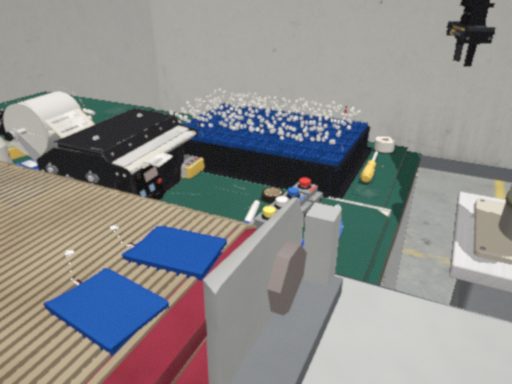

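The top view shows, left to right, yellow (226,227), white (249,228), blue (273,231) and red (298,233). The pen and tape lie behind the rail, and the pack and cutters lie in front. I'll enlarge both views and segment the caps.

```bash
cat > h.py <<'E'
import numpy as np
def ray(d,u,v,z,pose=None):
    P=np.array(d["pose"] if pose is None else pose)
    r=P[:3,:3]@[(u-d["cx"])/d["fx"],(v-d["cy"])/d["fy"],1]
    return P[:3,3]+r*(z-P[2,3])/r[2]
E
python3 - <<'E'
from bench import arm, status, get_image
import cv2,numpy as np
from h import ray
d=get_image("top");e=get_image("side")
a=cv2.resize(d["pixels"][185:295,195:325],None,fx=6,fy=6,interpolation=cv2.INTER_CUBIC)[:580]
cv2.imwrite("pics/c1.png",a[:600,:,::-1])
b=cv2.resize(e["pixels"][165:245,235:345],None,fx=7,fy=7,interpolation=cv2.INTER_CUBIC);cv2.imwrite("pics/c2.png",b[:,:,::-1])
for n,u,v in(("y",226,227),("w",249,228),("b",273,231),("r",298,233)):print(n,ray(d,u,v,66).round(1))
E
```

```text
y [475.9 223.5  66. ]
w [472.5 176.6  66. ]
b [465.  127.9  66. ]
r [459.5  77.   66. ]
```

View pics/c1.png

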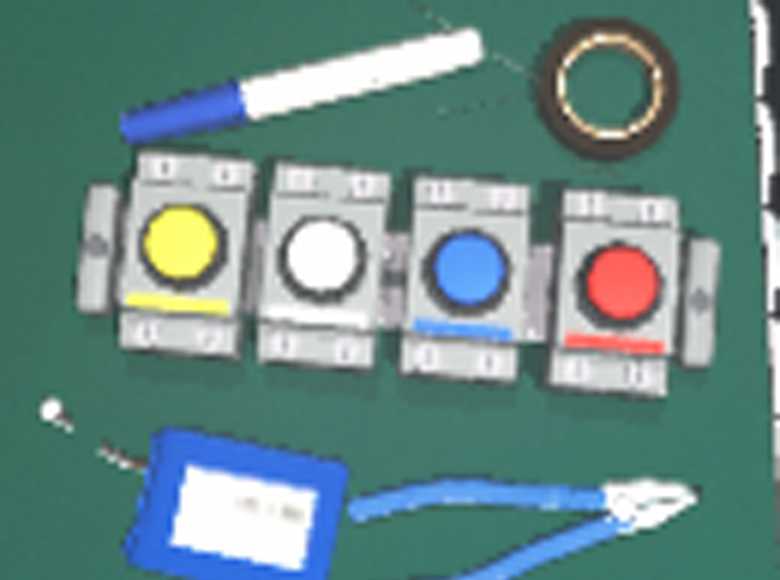

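View pics/c2.png

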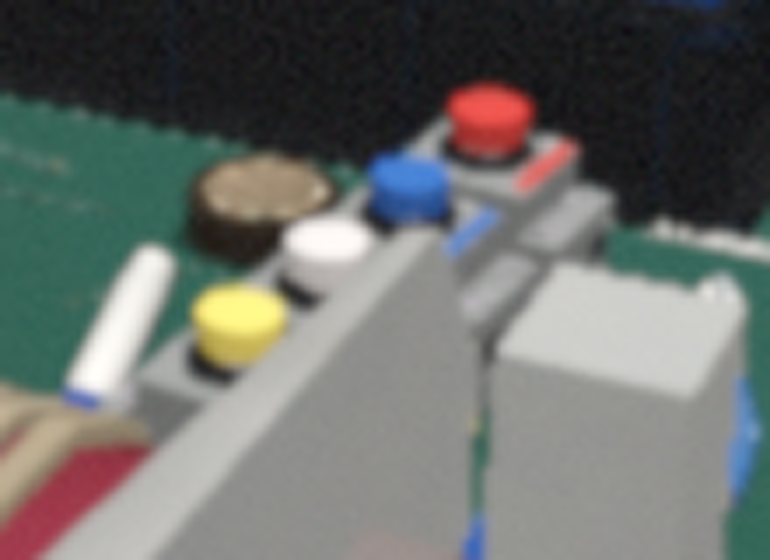

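The enlarged top crop gives cap centres at yellow (180,243), white (323,256), blue (468,269) and red (622,283). The side crop gives top-face centres at red (490,105), blue (409,172), white (328,238) and yellow (238,310). Next I'll triangulate, and start by closing the fingers and turning the tool so its closing axis lies across the rail.

```bash
cat > tri.py <<'E'
from bench import arm, status, get_image
import cv2,numpy as np
from h import ray
def K(d):return np.array([[d["fx"],0,d["cx"]],[0,d["fy"],d["cy"]],[0,0,1]])@np.linalg.inv(d["pose"])[:3]
d=get_image("top");e=get_image("side")
for n,a,b in(("y",(180,243),(238,310)),("w",(323,256),(328,238)),("b",(468,269),(409,172)),("r",(622,283),(490,105))):
    a=np.array(a)/6+[194.6,184.6];b=np.array(b)/7+[234.6,164.6]
    X=cv2.triangulatePoints(K(d),K(e),a.astype(float),b.astype(float)).ravel();print(n,(X[:3]/X[3]).round(1),ray(d,*a,66).round(1),ray(e,*b,66).round(1))
E
python3 tri.py; echo '0,0,0,0,0,-0.125,0;0,0,0,0,0,-0.125,0;0,0,0,0,0,-0.125,0;0,0,0,0,0,-0.125,0;0,0,0,0,0,-0.125,0;0,0,0,0,0,-0.125,0;0,0,0,0,0,-0.125,0;0,0,0,0,0,-0.125,0' | python3 nudge.py
```

```text
y [480.7 226.6  65.8] [479.9 226.3  66. ] [481.4 227.1  66. ]
w [474.6 177.9  65.7] [474.1 177.7  66. ] [475.  178.5  66. ]
b [468.9 128.7  65.3] [468.2 128.6  66. ] [469.1 130.1  66. ]
r [462.4  76.5  66. ] [462.   76.4  66. ] [462.8  76.5  66. ]
clock: 0.97
eef_pos: [206.5, -589.9, 222.5]
eef_rot: [-0.0, 0.783, 0.622, 0.0]
ft_force: [0.1, -0.2, -0.2]
grip_width: 41.7
grasp_force: 0.0
```

```bash
echo '0,0,0,0,0,-0.117,0;30,25,0,0,0,0,0;30,25,0,0,0,0,0;30,25,0,0,0,0,0;30,25,0,0,0,0,0;30,25,0,0,0,0,0;30,25,0,0,0,0,0;30,25,0,0,0,0,0' | python3 nudge.py && echo '35,0,0,0,0,0,0;35,0,0,0,0,0,0;35,0,0,0,0,0,0;35,0,0,0,0,0,0;35,0,0,0,0,0,0;35,0,0,0,0,0,0;35,0,0,0,0,0,0;35,0,0,0,0,0,0' | python3 nudge.py
```

```text
clock: 1.63
eef_pos: [405.9, -400.3, 222.8]
eef_rot: [0.0, 0.747, 0.664, -0.0]
ft_force: [0.5, -0.6, 0.3]
grip_width: 0.6
grasp_force: 0.0
clock: 2.3
eef_pos: [437.4, -122.0, 222.7]
eef_rot: [0.0, 0.747, 0.665, -0.0]
ft_force: [1.0, -0.4, 0.3]
grip_width: 0.2
grasp_force: 0.0
```

```bash
echo '35,0.3,0,0,0,0,0;35,0.3,0,0,0,0,0;35,0.3,0,0,0,0,0;35,0.3,0,0,0,0,0;35,0.3,0,0,0,0,0;25,0.3,0,0,0,0,0;0,0,40,0,0,0,0;0,0,40,0,0,0,0' | python3 nudge.py && echo '0,0,40,0,0,0,0;0,0,20,0,0,0,0;0,0,0,0,0,0,0;0,0,0,0,0,0,0' | python3 nudge.py
python3 - <<'E'
from bench import arm, status, get_image
import cv2
print(status.state()["eef_pos"],status.state()["ft_force"])
d=get_image("wrist")
e=get_image("side")
b=cv2.resize(e["pixels"][125:245,215:345],(650,600));cv2.imwrite("pics/c3.png",b[:,:,::-1])
E
```

```text
clock: 2.97
eef_pos: [464.4, 76.9, 143.4]
eef_rot: [0.002, 0.746, 0.666, 0.002]
ft_force: [0.5, -1.5, -0.8]
grip_width: 0.3
grasp_force: 0.0
clock: 3.3
eef_pos: [462.3, 75.0, 82.5]
eef_rot: [-0.001, 0.747, 0.665, -0.0]
ft_force: [1.3, 0.4, 1.4]
grip_width: 0.6
grasp_force: 0.0
[462.30210138  74.98129605  82.54731435] [1.30117079 0.43752096 1.44383543]
```

View pics/c3.png

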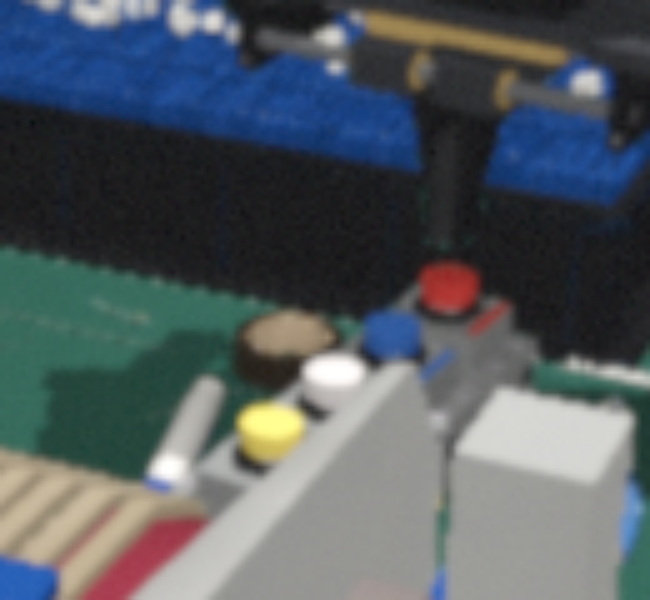

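The fingertip (445,235) is centred above the red button (450,272), so I'll descend slowly.

```bash
echo '0,0,8,0,0,0,0;0,0,5,0,0,0,0;0,0,2,0,0,0,0;0,0,1.5,0,0,0,0;0,0,1.5,0,0,0,0;0,0,1.5,0,0,0,0;0,0,0,0,0,0,0' | python3 nudge.py && echo '0,0,1,0,0,0,0;0,0,1,0,0,0,0;0,0,1,0,0,0,0;0,0,0,0,0,0,0' | python3 nudge.py
```

```text
clock: 3.98
eef_pos: [462.8, 74.7, 62.9]
eef_rot: [0.0, 0.747, 0.665, 0.0]
ft_force: [0.2, -1.5, 0.4]
grip_width: 0.7
grasp_force: 0.0
clock: 4.32
eef_pos: [462.7, 74.8, 59.9]
eef_rot: [0.0, 0.747, 0.665, 0.0]
ft_force: [0.4, 0.3, -0.7]
grip_width: -0.0
grasp_force: 0.0
```

```bash
echo '0,0,0.7,0,0,0,0;0,0,0.7,0,0,0,0' | python3 nudge.py && echo '0,0,0.5,0,0,0,0' | python3 nudge.py && echo '0,0,0.5,0,0,0,0' | python3 nudge.py
python3 - <<'E'
from bench import arm, status, get_image
import cv2
e=get_image("side")
b=cv2.resize(e["pixels"][125:245,215:345],(650,600));cv2.imwrite("pics/c4.png",b[:,:,::-1])
E
```

```text
clock: 4.48
eef_pos: [462.8, 74.8, 58.7]
eef_rot: [0.0, 0.747, 0.665, 0.0]
ft_force: [-0.2, -0.0, 2.8]
grip_width: 0.7
grasp_force: 1.5
clock: 4.57
eef_pos: [462.8, 74.8, 58.1]
eef_rot: [0.0, 0.747, 0.665, 0.0]
ft_force: [-0.5, -0.8, 3.7]
grip_width: 0.5
grasp_force: 1.5
clock: 4.65
eef_pos: [462.8, 74.8, 57.6]
eef_rot: [0.0, 0.747, 0.665, 0.0]
ft_force: [-0.8, 0.3, 2.6]
grip_width: 0.4
grasp_force: 1.5
```

View pics/c4.png

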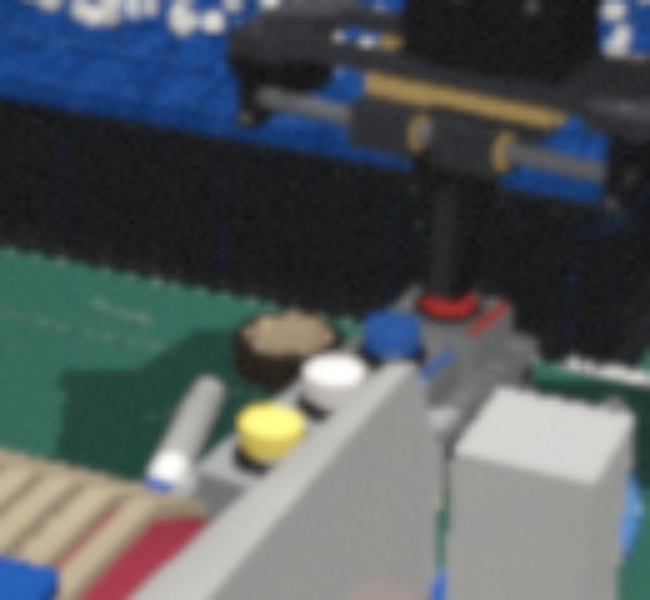

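The red button is most of the way in, with about 3 N while moving. I'll continue until the force shows the stop.

```bash
for i in 1; do echo '0,0,0.4,0,0,0,0' | python3 nudge.py && echo '0,0,0.4,0,0,0,0' | python3 nudge.py; done | grep -E "pos|ft_f"
```

```text
eef_pos: [462.8, 74.8, 57.4]
ft_force: [-3.2, -1.5, 10.5]
eef_pos: [462.9, 74.8, 57.3]
ft_force: [-4.3, -0.6, 15.8]
```

The stop is reached at z = 57.4. I'll back off, lift, and cross to yellow above the others.

```bash
echo '0,0,-0.5,0,0,0,0;0,0,0,0,0,0,0;0,0,0,0,0,0,0;0,0,-15,0,0,0,0;0,0,-25,0,0,0,0;0,0,0,0,0,0,0;25,0,0,0,0,0,0;35,0.1,0,0,0,0,0' | python3 nudge.py && echo '35,0.1,0,0,0,0,0;35,0.1,0,0,0,0,0;22,0,0,0,0,0,0;0,0,0,0,0,0,0;0,0,0,0,0,0,0;0,0,0,0,0,0,0' | python3 nudge.py
```

```text
clock: 5.53
eef_pos: [470.5, 131.7, 97.2]
eef_rot: [0.001, 0.749, 0.662, -0.0]
ft_force: [-0.3, -0.2, 0.6]
grip_width: 0.0
grasp_force: 0.0
clock: 6.03
eef_pos: [480.6, 224.9, 96.8]
eef_rot: [0.0, 0.747, 0.664, -0.0]
ft_force: [0.7, -0.3, 0.3]
grip_width: 0.5
grasp_force: 0.0
```

Now over yellow; correct 1 mm and press to about 58.5, then creep.

```bash
echo '1,0,15,0,0,0,0;0,0,10,0,0,0,0;0,0,3,0,0,0,0;0,0,2,0,0,0,0;0,0,1.5,0,0,0,0;0,0,1.5,0,0,0,0;0,0,1.5,0,0,0,0;0,0,1,0,0,0,0' | python3 nudge.py && echo '0,0,1,0,0,0,0;0,0,1,0,0,0,0;0,0,0.5,0,0,0,0' | python3 nudge.py &&  echo '0,0,0.4,0,0,0,0' | python3 nudge.py
```

```text
clock: 6.7
eef_pos: [481.2, 226.4, 62.0]
eef_rot: [0.0, 0.747, 0.664, 0.0]
ft_force: [-0.7, -3.4, 3.3]
grip_width: 0.7
grasp_force: 1.5
clock: 6.95
eef_pos: [481.1, 226.6, 59.4]
eef_rot: [0.0, 0.747, 0.664, 0.0]
ft_force: [0.9, -2.8, 3.4]
grip_width: 0.6
grasp_force: 1.5
clock: 7.03
eef_pos: [481.1, 226.7, 59.0]
eef_rot: [0.0, 0.747, 0.665, 0.0]
ft_force: [0.5, -2.3, 2.8]
grip_width: 0.3
grasp_force: 1.5
```

```bash
(echo '0,0,0.6,0,0,0,0;0,0,0.4,0,0,0,0' | python3 nudge.py && echo '0,0,0.4,0,0,0,0' | python3 nudge.py && echo '0,0,0.4,0,0,0,0' | python3 nudge.py)| grep -E "pos|ft_f"
```

```text
eef_pos: [481.1, 226.7, 58.0]
ft_force: [0.2, -2.0, 2.9]
eef_pos: [481.1, 226.7, 57.6]
ft_force: [1.0, -2.3, 2.9]
eef_pos: [481.1, 226.7, 57.4]
ft_force: [-0.5, -3.9, 11.0]
```

Yellow is at the stop. Next is blue.

```bash
echo '0,0,-0.2,0,0,0,0;0,0,0,0,0,0,0;0,0,0,0,0,0,0;0,0,-15,0,0,0,0;0,0,-25,0,0,0,0;0,0,0,0,0,0,0;-25,0,0,0,0,0,0;-30,0,0,0,0,0,0' | python3 nudge.py && echo '-30,-0.7,0,0,0,0,0;-14,0,0,0,0,0,0;0,0,0,0,0,0,0;0,0,0,0,0,0,0;0,0,0,0,0,0,0' | python3 nudge.py
```

```text
clock: 8.03
eef_pos: [473.8, 174.1, 97.4]
eef_rot: [-0.001, 0.746, 0.666, 0.001]
ft_force: [1.1, -1.0, -0.0]
grip_width: 0.5
grasp_force: 0.0
clock: 8.45
eef_pos: [468.5, 129.5, 97.3]
eef_rot: [-0.0, 0.747, 0.665, 0.0]
ft_force: [-1.1, -0.0, 0.7]
grip_width: 0.6
grasp_force: 0.0
```

```bash
echo '-1,0,15,0,0,0,0;0,0,10,0,0,0,0;0,0,3,0,0,0,0;0,0,2,0,0,0,0;0,0,1.5,0,0,0,0;0,0,1.5,0,0,0,0;0,0,1.5,0,0,0,0;0,0,1,0,0,0,0' | python3 nudge.py && echo '0,0,1,0,0,0,0;0,0,1,0,0,0,0;0,0,0.5,0,0,0,0;0,0,0.5,0,0,0,0' | python3 nudge.py &&  echo '0,0,0.4,0,0,0,0' | python3 nudge.py
```

```text
clock: 9.12
eef_pos: [468.7, 127.9, 62.1]
eef_rot: [0.0, 0.747, 0.665, 0.0]
ft_force: [-2.5, 2.2, 3.3]
grip_width: 0.4
grasp_force: 1.5
clock: 9.45
eef_pos: [468.8, 127.6, 59.0]
eef_rot: [0.0, 0.747, 0.665, 0.0]
ft_force: [-0.0, 1.7, 3.0]
grip_width: 0.3
grasp_force: 1.5
clock: 9.53
eef_pos: [468.8, 127.6, 58.6]
eef_rot: [0.0, 0.747, 0.665, 0.0]
ft_force: [-0.7, 2.1, 3.3]
grip_width: 0.4
grasp_force: 1.5
```

```bash
(echo '0,0,0.5,0,0,0,0;0,0,0.4,0,0,0,0' | python3 nudge.py && echo '0,0,0.4,0,0,0,0' | python3 nudge.py)| grep -E "pos|ft_f"
```

```text
eef_pos: [468.7, 127.5, 57.6]
ft_force: [-0.3, 1.7, 2.9]
eef_pos: [468.8, 127.7, 57.4]
ft_force: [-1.6, 2.9, 9.7]
```

Blue is at the stop. I'll hold, lift clear and check.

```bash
echo '0,0,-0.2,0,0,0,0;0,0,0,0,0,0,0;0,0,0,0,0,0,0;0,0,-15,0,0,0,0;0,0,-30,0,0,0,0;0,0,-40,0,0,0,0;0,0,-40,0,0,0,0;0,0,-40,0,0,0,0' | python3 nudge.py && echo '0,0,0,0,0,0,0;0,0,0,0,0,0,0;0,0,0,0,0,0,0;0,0,0,0,0,0,0' | python3 nudge.py
python3 - <<'E'
from bench import arm, status, get_image
import cv2
e=get_image("side")
b=cv2.resize(e["pixels"][165:245,235:345],None,fx=7,fy=7,interpolation=cv2.INTER_CUBIC);cv2.imwrite("pics/c5.png",b[:,:,::-1])
E
```

```text
clock: 10.45
eef_pos: [467.6, 126.8, 223.6]
eef_rot: [-0.0, 0.747, 0.664, -0.001]
ft_force: [1.0, -0.6, 0.4]
grip_width: 0.6
grasp_force: 0.0
clock: 10.78
eef_pos: [467.7, 126.7, 220.9]
eef_rot: [-0.001, 0.747, 0.664, -0.001]
ft_force: [-0.5, -0.9, -0.0]
grip_width: 0.4
grasp_force: 0.0
```

View pics/c5.png

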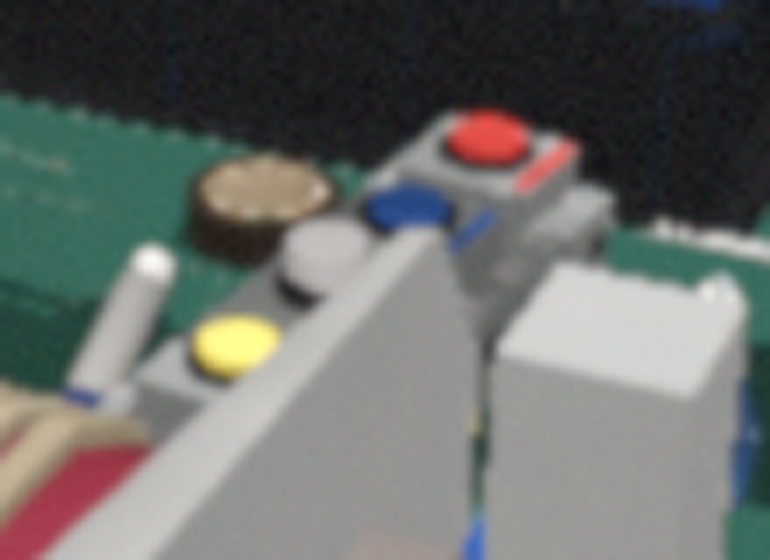

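Red (488,137), blue (409,207) and yellow (236,345) are all in. White (328,240) still stands out in the gripper's shadow, and nothing has shifted.

```bash
python3 -c "
from bench import arm, status, get_image
print(arm.finish_job())"
```

```text
the job is handed in; nothing more can be done
None
```

I pressed the red, yellow and blue buttons to their stops in that order, with a highest measured force of about 16 N; in the last picture white is still out and no breaker has visibly shifted, and I handed the job in at about 11 s with the arm clear (no verdict was returned).

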